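Pack the spawn crate, then aim the hand scanner at its tag

ROBOT

A 6-joint arm with a two-finger parallel gripper is mounted at the origin on the work surface. World frame = base frame: x ahead of the robot, y to its left, z up, the work surface at z = 0. Lengths are in m, angles in rad, forces in N, time in s.
With the tool pointing down it reaches from about 0.25 to 0.775 m from the base axis. Payload 4 kg.
Tool frame: the origin (TCP) lies on the centre line of the jaws, within the pads' length; the fingertips stand 8 mm ahead of it and the grasp point (between the pads) lies 11 mm behind it; y points along the fingers, x is the direction in which the jaws open and shut, and the axes are right-handed (so a half turn about y gives the same grasp; the last joint's range is limited). The gripper opens to 94 mm and grips with 3 to 60 N. Pads are 16 mm wide; open, the fingers measure 119 mm over their backs; the gripper's body (75 mm by 177 mm) begins 78 mm behind the grasp point.
Start: joints at [1.226, 0.087, 1.371, -0, 1.684, -0.103], TCP at [0.132, 0.534, 0.214] pointing down, gripper open.
Joint ranges: [-3.1, 3.1], [-0.76, 2.03], [0.27, 2.55], [-1.08, 4.22], [0.17, 2.65], [-2.57, 2.57]. Speed limits (rad/s): [2.79, 2.79, 3.14, 3.14, 3.14, 3.14].

INTERFACE

Orientations are given as [roll, pitch, yaw] about the fixed x, y, z axes, in that order (R = Rz(yaw) Ry(pitch) Rx(roll)).
In Python, from bench import robot gives the robot as it stands.
- The arm moves only by the tool step_arm, never from a script. Its argument "commands" is a list of rows, each an object with "xyz": the shift along the world's x, y, z in m, a list of three; "twist": the turn, a rotation vector about the world's x, y, z in degrees, a list of three. In form: [{"xyz": [tx, ty, tz], "twist": [ax, ay, az]}, ...]. A call has 1 to 12 rows; each row is the pose to reach, as a shift and turn from the pose commanded when the call began; what a row does not reach only later rows make up. A row lasts 1/12 s, in which the tool goes at most 41.7 mm and 7.16 degrees, less where a joint would pass 70% of its speed; a pose out of reach is approached as far as the arm can. A call with a gripper value outside its range is refused whole. "fingers" is the closure in counts, from 0 (fully open) to 255 (shut), set as the call begins (left out, the last holds). The fingers move at their own pace and stop on an object; the grip force is fixed at half the most. Time passes only in rows, so rows that repeat a pose let the fingers close. It gives the time, the measured TCP pose, the force and the opening at its end, in the units of the state.
- robot.get_obs(): the state, without advancing time (a new reading comes with each control period).
- robot.snapshot(name): name is "scene" or "top"; returns (picture, depth): 384x512x3 uint8, red, green, blue; 384x512 float32, m along the optical axis (not along the pixel's ray), 0 where there is no reading.
- robot.camera_info(name): a dict with "fx", "fy", "cx", "cy" (pixels), "R" (3x3) and "t" (3): a world point X has camera coordinates R X + t. Camera axes: x right, y down, z forward; pixel columns grow to the right and rows downward; lengths in m; the calibration is good to about 2 mm. A picture is of the moment at which its call begins. camera_info takes no time and is no camera call.
- robot.close_job(): hands the job in, once; it reports no verdict.
The state is a dict: "time": time; "joint_positions": joint angles; "qvel": joint speeds; "joint_torque": joint torques, N m; "tool_pos": TCP position; "ee_rot": TCP orientation; "wrist_force": force on the tool from outside, world axes, zero at the start; "wrist_torque": the same for the moment, N m; "width": finger opening in m.
Only numpy, scipy, OpenCV 4.12 (cv2) and the standard library are available. Lean on these libraries where they do the work, as an engineer would, in place of code of your own. Each camera call takes 0.05 s, during which the arm holds its last target.

TASK

Pack the loose round jar and the square tub upright into the two free places of the small blue crate, one on each side of the jar already in it, fully down on the crate's floor, and let go of them. Then draw the hand scanner up out of its holder, turn it from level to point slanting down (some 30 to 70 degrees below level) with its window aimed at the middle of the crate's tag from about 10 to 20 cm away, and finish while still holding it there, raised, still and touching nothing else. Do not push the mushrooms or the tape roll about on the bench.

Things in the scene. Friction and masses are not known exactly. Their poses are not given: they have to be found in the camera images.
- crate: Small blue plastic open crate, fixed to the bench. Inside 68 mm (its x) by 190 mm (its y), walls 5 mm thick and 60 mm high, floor 5 mm thick. Origin: centre of its underside on the bench; y along the long side, z up. A flat ledge 66 mm deep and 74 mm wide, top 55 mm above the bench, sticks out in the middle of its long +x side (away from the robot) and carries the tag.
- crate_tag (a point): Centre of the white tag with dark bars, 60 x 66 mm, lying face up on the crate's ledge, 56 mm above the bench and 73 mm from the crate's centre along its +x.
- packed_jar: Round white jar with grey lid already standing in the middle of the crate; 58 mm diameter, 105 mm high. It stays there. Origin: centre of its underside, z up.
- jar: Loose round white jar with grey lid standing on the bench at the robot's right; 58 mm diameter all the way up (lid from 78 mm to 105 mm), 105 mm high, about 0.22 kg. Origin: centre of its underside, z up.
- tub: Loose square white tub with grey lid standing on the bench at the robot's right; 56 x 56 mm all the way up, 105 mm high, about 0.22 kg. Origin: centre of its underside, x and y square to its sides, z up.
- holder: Fixed black upright pocket on a dark foot plate 110 x 100 x 12 mm, at the robot's left. The pocket is 42 mm (its x) by 36 mm (its y) inside, its floor 12 mm and its rim 80 mm above the bench. Origin: centre of the underside of the foot plate.
- scanner: Grey hand scanner, 0.18 kg, handle down in the holder pocket. Origin: centre of the handle's lower end; z up along the handle, x the way the window looks (at first level, roughly to the robot). Handle 34 (x) by 28 (y) by 100 mm; head on top: flat-sided, 42 mm wide (y), z 100 to 138 mm, x -40 to +55 mm, clear above the holder, can be gripped across y from above. Rises 68 mm to leave the pocket.
- scanner_window (a point): Centre of the scanner's window, at x 55, y 0, z 119 mm of the scanner; it looks along the scanner's own +x.
- mushroom_a: Loose mushroom, cap down, 50 mm wide, 41 mm high, on the bench near the crate's right end. Leave it alone. Origin: centre of its underside.
- mushroom_b: Loose mushroom, cap down, 60 mm wide, 49 mm high, on the bench beyond the crate. Leave it alone. Origin: centre of its underside.
- tape_roll: Loose tape roll lying flat, 90 mm across, 24 mm high, beyond the crate. Leave it alone. Origin: centre of its underside.

How it is judged:
By the outcome, as a careful person would: the job done as asked, in the order asked, and still so for the second after the job is handed in, while the arm keeps its last pose, push and grip.
It also fails if it takes over 70 s, if anything falls off the work surface, if the arm or the gripper's body presses on something with over 40 N, if the wrist force passes 120 N, or if a joint passes its speed limit or range.

## Working session

There is one attempt and no reset: what is moved stays moved. The work goes in short steps, Python scripts to look and compute and a tool call to move; the robot and the scene stay as the last step left them, time stands still between calls to the robot, and variables do not carry over. Pictures are saved under pics/ and viewed, and the job is handed in when it is done.

Besides the shell and the picture viewer there is one more tool, called by a JSON object that holds its "api" and its "payload". step_arm: Moves the arm, as the interface text tells. Its arguments: {"type":"object","properties":{"commands":{"type":"array"},"fingers":{"type":"number"}},"required":["commands"]}

```bash
ls; mkdir -p pics; python3 - <<'E'
from bench import robot
import cv2,numpy as np
o=robot.get_obs();print(o)
for n in("scene","top"):
    p,d=robot.snapshot(n);cv2.imwrite(f"pics/{n}0.png",p[:,:,::-1]);np.savez(f"{n}0.npz",p=p,d=d)
    print(n,robot.camera_info(n))
E
```

```text
pics
{'time': 0.0, 'joint_positions': array([ 1.22591084e+00,  8.79394720e-02,  1.37226205e+00, -3.66685613e-05,
        1.68360665e+00, -1.03118595e-01]), 'qvel': array([ 0.00095387,  0.00052932, -0.00058104, -0.00058628, -0.00116043,
        0.00085077]), 'joint_torque': array([-9.57486409e-04, -3.40181100e+01, -3.02425754e+01,  7.15549034e-02,
        3.29482695e-02, -1.50659866e-04]), 'tool_pos': array([0.13152231, 0.53348399, 0.21230871]), 'ee_rot': array([-1.57060452,  0.0022075 ,  1.32902556]), 'wrist_force': array([ 0.5747979 , -0.22430847, -0.03478871]), 'wrist_torque': array([ 0.02758614, -0.02767446,  0.01962583]), 'width': 0.09434072675642421}
scene {'fx': 410.7102076476394, 'fy': 410.7102076476394, 'cx': 255.6908130175051, 'cy': 189.6269458825337, 'R': array([[ 0.03753114,  0.99926446, -0.00787162],
       [ 0.7541973 , -0.03349267, -0.65579316],
       [-0.65557443,  0.01867591, -0.75489958]]), 't': array([-0.05538257, -0.31691378,  1.45162143])}
top {'fx': 393.0303343845575, 'fy': 393.0303343845575, 'cx': 256.72453541081836, 'cy': 196.56200323619726, 'R': array([[ 1.30466853e-02, -9.99914810e-01, -3.96630109e-04],
       [-9.96424812e-01, -1.29680338e-02, -8.34830744e-02],
       [ 8.34708190e-02,  1.48438948e-03, -9.96509116e-01]]), 't': array([0.02118085, 0.55085977, 1.21798694])}
```

View pics/scene0.png

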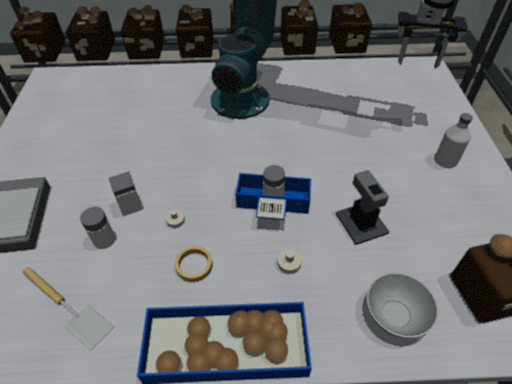

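View pics/top0.png

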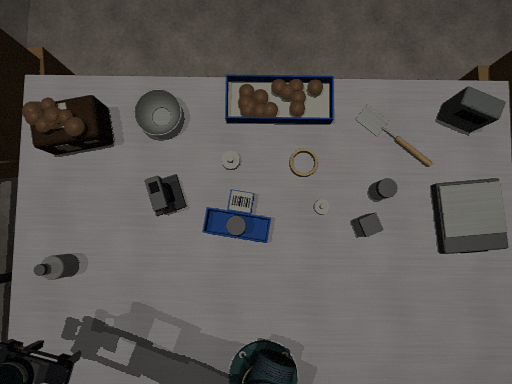

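The scene view shows the jar near (98,226), tub (125,193), crate (273,193), holder/scanner (363,205). In the top view they are at (383,188), (367,224), (237,225) and (165,195).

```bash
cat > h.py <<'E'
import numpy as np,cv2
from bench import robot
def cloud(n,d):
    c=robot.camera_info(n);v,u=np.mgrid[0:384,0:512]
    P=np.stack([(u-c['cx'])/c['fx']*d,(v-c['cy'])/c['fy']*d,d],-1)
    W=(P-c['t'])@c['R']
    W[d<=0]=np.nan
    return W
def ray(n,u,v,z):
    c=robot.camera_info(n);r=np.array([(u-c['cx'])/c['fx'],(v-c['cy'])/c['fy'],1])@c['R']
    o=-c['R'].T@c['t'];return o+r*(z-o[2])/r[2]
def proj(n,X):
    c=robot.camera_info(n);p=c['R']@np.array(X)+c['t'];return c['fx']*p[0]/p[2]+c['cx'],c['fy']*p[1]/p[2]+c['cy']
E
python3 - <<'E'
from h import *
W={};I={}
for n in("scene","top"):
    f=np.load(f"{n}0.npz");W[n]=cloud(n,f['d']);I[n]=f['p']
for n in W:
    w=W[n];print(n,'bench z',np.nanmedian(w[150:260,150:330,2]))
def blob(n,box,zl,zh):
    u0,v0,u1,v1=box;w=W[n][v0:v1,u0:u1];m=(w[...,2]>zl)&(w[...,2]<zh)
    k,l,s,c=cv2.connectedComponentsWithStats(m.astype(np.uint8))
    for i in range(1,k):
        if s[i,4]<12: continue
        q=w[l==i];r=cv2.minAreaRect((q[:,:2]*1000).astype(np.float32))
        print(n,s[i,4],'z',np.median(q[:,2]).round(4),'mean',q.mean(0).round(4),'rect',np.round(r[0],1),np.round(r[1],1),round(r[2],1))
for nm,bt,bs,zl,zh in [('jar',(360,170,405,205),(70,195,125,255),.098,.115),('tub',(340,205,390,245),(100,165,150,220),.098,.115),
  ('pj',(220,210,255,240),(255,160,290,200),.098,.115),('crate rim',(190,180,285,250),(225,165,320,235),.057,.068),('crate tag',(190,180,285,250),(225,165,320,235),.053,.058),
  ('scanhead',(140,165,200,225),(330,165,395,250),.14,.16),('foot',(140,165,200,225),(330,165,395,250),.008,.018),
  ('ma',(305,190,340,220),(155,200,195,235),.03,.06),('mb',(215,145,250,175),(270,245,310,275),.03,.06),('tape',(280,140,325,185),(165,240,220,290),.015,.035)]:
    print(nm);blob('top',bt,zl,zh);blob('scene',bs,zl,zh)
big=cv2.resize(I['top'][130:260,130:420,::-1],None,fx=2.7,fy=2.7,interpolation=2);cv2.imwrite('pics/topcrop.png',big)
big=cv2.resize(I['scene'][150:290,70:400,::-1],None,fx=2.4,fy=2.4,interpolation=2);cv2.imwrite('pics/scenecrop.png',big)
E
```

```text
scene bench z 0.001138546749318864
top bench z 0.001569998957109153
jar
top 303 z 0.1051 mean [ 0.5756 -0.3554  0.1051] rect [ 575.8 -355.7] [55.6 56.7] 89.0
scene 401 z 0.1052 mean [ 0.58   -0.3587  0.1049] rect [ 577.6 -360.2] [57.9 57.2] 28.1
tub
top 375 z 0.1053 mean [ 0.4664 -0.3051  0.1052] rect [ 466.3 -306. ] [56.3 57.3] 22.1
scene 386 z 0.1051 mean [ 0.4708 -0.3093  0.105 ] rect [ 467.3 -310.5] [62.  55.7] 23.7
scene 50 z 0.105 mean [ 0.574  -0.3368  0.1047] rect [ 572.6 -336.8] [36.   9.4] 14.4
pj
top 300 z 0.111 mean [0.4593 0.0893 0.1107] rect [459.2  89.3] [56.  52.6] 89.8
scene 339 z 0.1103 mean [0.4646 0.085  0.1093] rect [461.2  85.1] [56.7 55.7] 24.3
crate rim
top 282 z 0.0591 mean [0.5188 0.0988 0.0595] rect [521.6 117.6] [ 82.  153.4] 8.0
top 16 z 0.0585 mean [0.554  0.0506 0.0588] rect [552.1  53.6] [12.4 21.4] 0.8
top 191 z 0.0607 mean [0.4403 0.0697 0.0608] rect [461.1  89.7] [199.9  77.8] 81.5
scene 563 z 0.0597 mean [0.4871 0.084  0.06  ] rect [494.6  80.4] [200.3 147.4] 81.1
scene 43 z 0.0577 mean [0.5439 0.0767 0.058 ] rect [545.7  77.9] [33.9 27.3] 64.0
cra
[... 580 characters left out ...]
43.2] 19.0
foot
top 449 z 0.013 mean [0.5542 0.2952 0.0131] rect [554.9 317.6] [113.  100.7] 16.6
scene 780 z 0.0127 mean [0.5735 0.3076 0.0127] rect [555.4 314. ] [112.1 102. ] 18.0
ma
top 28 z 0.0413 mean [ 0.5233 -0.1766  0.041 ] rect [ 523.4 -177.4] [15.3 16.7] 42.2
scene 46 z 0.0412 mean [ 0.5267 -0.1799  0.04  ] rect [ 525.4 -180.2] [18.8 16.2] 37.7
mb
top 40 z 0.0495 mean [0.6676 0.115  0.0487] rect [667.8 116.2] [19.6 18.9] 1.2
scene 83 z 0.0488 mean [0.6717 0.1112 0.0461] rect [669.4 112.3] [19.  20.6] 84.4
tape
top 246 z 0.0239 mean [ 0.6638 -0.1183  0.0237] rect [ 663.3 -117.8] [88.1 89.2] 36.2
scene 446 z 0.0237 mean [ 0.6683 -0.1214  0.023 ] rect [ 665.7 -121.8] [89.8 88.2] 21.2
```

View pics/topcrop.png

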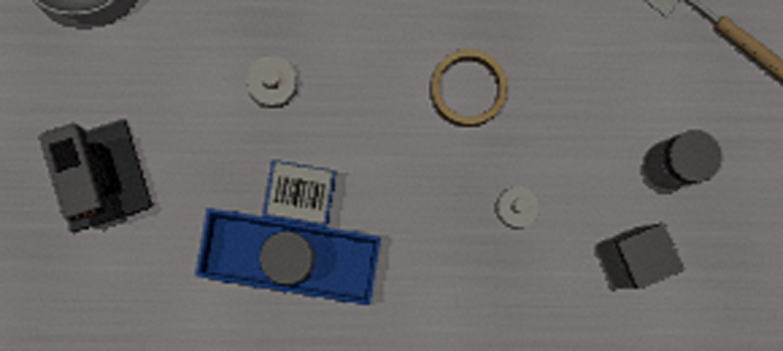

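View pics/scenecrop.png

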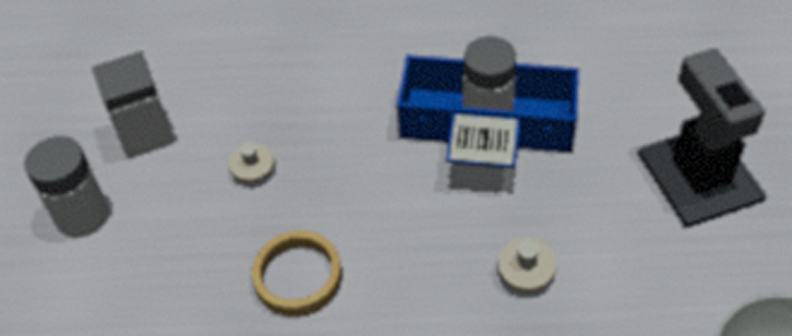

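Positions, averaged over both views:

| Thing | x (m) | y (m) | Yaw |
|---|---|---|---|
| Tub | 0.467 | -0.308 | 22.5° |
| Jar | 0.577 | -0.358 | – |
| Crate | 0.461 | 0.0875 | -8.7° |
| Scanner axis | 0.555 | 0.316 | 198.5° |

I'll move to the tub first.

{"api": "step_arm", "payload": {"commands": [{"xyz":[0.335,-0.842,0.0],"twist":[0,0,-53.6]},{"xyz":[0.335,-0.842,0.0],"twist":[0,0,-53.6]},{"xyz":[0.335,-0.842,0.0],"twist":[0,0,-53.6]},{"xyz":[0.335,-0.842,0.0],"twist":[0,0,-53.6]},{"xyz":[0.335,-0.842,0.0],"twist":[0,0,-53.6]},{"xyz":[0.335,-0.842,0.0],"twist":[0,0,-53.6]},{"xyz":[0.335,-0.842,0.0],"twist":[0,0,-53.6]},{"xyz":[0.335,-0.842,0.0],"twist":[0,0,-53.6]},{"xyz":[0.335,-0.842,0.0],"twist":[0,0,-53.6]},{"xyz":[0.335,-0.842,0.0],"twist":[0,0,-53.6]},{"xyz":[0.335,-0.842,0.0],"twist":[0,0,-53.6]},{"xyz":[0.335,-0.842,0.0],"twist":[0,0,-53.6]}], "fingers": 0}}

```text
time: 1.1
tool_pos: [0.3164, 0.0675, 0.2134]
ee_rot: [-1.571, -0.001, 0.394]
wrist_force: [0.9, 0.7, 0.0]
width: 0.094
```

{"api": "step_arm", "payload": {"commands": [{"xyz":[0.15,-0.376,0.0],"twist":[0,0,0]},{"xyz":[0.15,-0.376,0.0],"twist":[0,0,0]},{"xyz":[0.15,-0.376,0.0],"twist":[0,0,0]},{"xyz":[0.15,-0.376,0.0],"twist":[0,0,0]},{"xyz":[0.15,-0.376,0.0],"twist":[0,0,0]},{"xyz":[0.15,-0.376,0.0],"twist":[0,0,0]},{"xyz":[0.15,-0.376,0.0],"twist":[0,0,0]},{"xyz":[0.15,-0.376,0.0],"twist":[0,0,0]},{"xyz":[0.15,-0.376,0.0],"twist":[0,0,0]},{"xyz":[0.15,-0.376,0.0],"twist":[0,0,0]},{"xyz":[0.15,-0.376,0.0],"twist":[0,0,0]},{"xyz":[0.15,-0.376,0.0],"twist":[0,0,0]}]}}

```text
time: 2.1
tool_pos: [0.4662, -0.3074, 0.2117]
ee_rot: [-1.567, 0.001, 0.391]
wrist_force: [-0.4, 1.1, 0.8]
width: 0.0941
```

{"api": "step_arm", "payload": {"commands": [{"xyz":[0,-0.001,-0.04],"twist":[0,0,0]},{"xyz":[0,-0.001,-0.08],"twist":[0,0,0]},{"xyz":[0,-0.001,-0.115],"twist":[0,0,0]},{"xyz":[0,-0.001,-0.13],"twist":[0,0,0]},{"xyz":[0,-0.001,-0.137],"twist":[0,0,0]},{"xyz":[0,-0.001,-0.137],"twist":[0,0,0]},{"xyz":[0,-0.001,-0.137],"twist":[0,0,0]}]}}

```text
time: 2.68
tool_pos: [0.467, -0.3071, 0.0779]
ee_rot: [-1.572, -0.001, 0.394]
wrist_force: [-0.1, 0.3, 0.2]
width: 0.0941
```

{"api": "step_arm", "payload": {"commands": [{"xyz":[0,0,0],"twist":[0,0,0]},{"xyz":[0,0,0],"twist":[0,0,0]},{"xyz":[0,0,0],"twist":[0,0,0]},{"xyz":[0,0,0],"twist":[0,0,0]},{"xyz":[0,0,0],"twist":[0,0,0]},{"xyz":[0,0,0],"twist":[0,0,0]},{"xyz":[0,0,0],"twist":[0,0,0]},{"xyz":[0,0,0],"twist":[0,0,0]}], "fingers": 255}}

```text
time: 3.35
tool_pos: [0.4666, -0.3077, 0.0767]
ee_rot: [-1.571, -0.0, 0.393]
wrist_force: [-0.3, -0.6, 0.7]
width: 0.0559
```

{"api": "step_arm", "payload": {"commands": [{"xyz":[0,0,0.03],"twist":[0,0,0]},{"xyz":[0,0,0.07],"twist":[0,0,0]},{"xyz":[0,0,0.11],"twist":[0,0,0]},{"xyz":[0,0,0.14],"twist":[0,0,0]},{"xyz":[0.004,0.03,0.14],"twist":[0,0,-6]},{"xyz":[0.004,0.07,0.14],"twist":[0,0,-12]},{"xyz":[0.004,0.11,0.14],"twist":[0,0,-18]},{"xyz":[0.004,0.15,0.14],"twist":[0,0,-24]},{"xyz":[0.004,0.19,0.14],"twist":[0,0,-31.3]},{"xyz":[0.004,0.23,0.14],"twist":[0,0,-31.3]},{"xyz":[0.004,0.27,0.14],"twist":[0,0,-31.3]},{"xyz":[0.004,0.31,0.14],"twist":[0,0,-31.3]}]}}

```text
time: 4.35
tool_pos: [0.4697, 0.0044, 0.2158]
ee_rot: [-1.571, 0.001, -0.153]
wrist_force: [1.6, 0.6, -2.0]
width: 0.0559
```

{"api": "step_arm", "payload": {"commands": [{"xyz":[0,0.04,0],"twist":[0,0,0]},{"xyz":[0,0.08,0],"twist":[0,0,0]},{"xyz":[0,0.115,0],"twist":[0,0,0]},{"xyz":[0,0.138,0],"twist":[0,0,0]},{"xyz":[0,0.147,0],"twist":[0,0,0]},{"xyz":[0,0.147,0],"twist":[0,0,0]},{"xyz":[0,0.147,0],"twist":[0,0,0]},{"xyz":[0,0.147,0],"twist":[0,0,0]},{"xyz":[0,0.147,0],"twist":[0,0,0]}]}}

```text
time: 5.1
tool_pos: [0.4707, 0.148, 0.2164]
ee_rot: [-1.571, 0.0, -0.155]
wrist_force: [0.1, -0.2, -2.0]
width: 0.0557
```

```bash
cat > see.py <<'E'
import sys
from h import *
def main(tag,ct=(130,130,420,260),cs=(70,130,400,290)):
    print({k:np.round(v,4) for k,v in robot.get_obs().items() if k in('time','tool_pos','ee_rot','wrist_force','width','joint_positions')})
    for n,b in(("top",ct),("scene",cs)):
        p,d=robot.snapshot(n);np.savez(f"{n}_{tag}.npz",p=p,d=d)
        q=p[b[1]:b[3],b[0]:b[2],::-1];f=780/q.shape[1];f=min(f,590/q.shape[0]);cv2.imwrite(f'pics/{n}_{tag}.png',cv2.resize(q,None,fx=f,fy=f,interpolation=2))
if __name__=="__main__": main(sys.argv[1])
E
python3 see.py a
```

```text
{'time': np.float64(5.1), 'joint_positions': array([ 1.9000e-01, -3.9700e-02,  1.4946e+00, -6.0000e-04,  1.6869e+00,
        3.4500e-01]), 'tool_pos': array([0.4707, 0.148 , 0.2164]), 'ee_rot': array([-1.5714,  0.    , -0.155 ]), 'wrist_force': array([ 0.1298, -0.1817, -1.968 ]), 'width': np.float64(0.0557)}
```

View pics/scene_a.png

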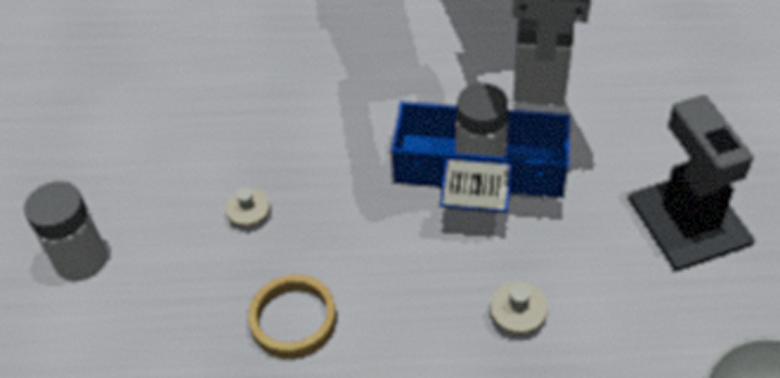

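View pics/top_a.png

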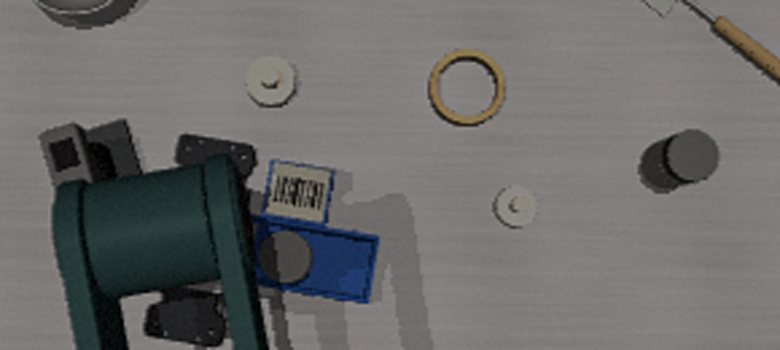

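The scene view shows the tub hanging over the left place (crop about (543,75)), and nothing else has moved. I'll measure the hung tub and the crate in the same view before lowering.

```bash
python3 - <<'E'
from h import *
f=np.load('scene_a.npz');W=cloud('scene',f['d']);w=W[130:190,260:330].reshape(-1,3)
a=np.radians(-8.8);ex=np.array([np.cos(a),np.sin(a)]);ey=np.array([-ex[1],ex[0]])
rel=w[:,:2]-np.array([0.4617,0.0853]) # scene-frame crate centre
X=rel@ex;Y=rel@ey
m=(w[:,2]>.145)&(w[:,2]<.2)&(X<.05)&(Y>.02);print(m.sum(),'tub front x',np.percentile(X[m],[5,50,95]).round(4),'y',np.percentile(Y[m],[1,3,50,97,99]).round(4),'fit',np.polyfit(Y[m],X[m],1))
w=W[150:240,225:320].reshape(-1,3);rel=w[:,:2]-np.array([0.4617,0.0853]);X=rel@ex;Y=rel@ey
m=(w[:,2]>.056)&(w[:,2]<.066)&(abs(X)<.06);print('rim x',X[m].min(),X[m].max(),'y',np.percentile(Y[m],[1,99]))
m=(w[:,2]>.104)&(w[:,2]<.118)&(abs(Y)<.035);print('pj y',np.percentile(Y[m],[1,99]),'x',np.percentile(X[m],[1,99]))
E
```

```text
368 tub front x [0.0248 0.0269 0.0289] y [0.0335 0.0347 0.0606 0.0868 0.0879] fit [-0.00928328  0.02746812]
rim x -0.04142869399371947 0.05955843393756353 y [-0.09888333  0.09958721]
pj y [-0.0266211   0.02711502] x [-0.02807019  0.02706308]
```

{"api": "step_arm", "payload": {"commands": [{"xyz":[0,0.001,-0.02],"twist":[0,0,0]},{"xyz":[0,0.001,-0.045],"twist":[0,0,0]},{"xyz":[0,0.001,-0.07],"twist":[0,0,0]},{"xyz":[0,0.001,-0.095],"twist":[0,0,0]},{"xyz":[0,0.001,-0.115],"twist":[0,0,0]},{"xyz":[0,0.001,-0.125],"twist":[0,0,0]},{"xyz":[0,0.001,-0.13],"twist":[0,0,0]},{"xyz":[0,0.001,-0.133],"twist":[0,0,0]},{"xyz":[0,0.001,-0.133],"twist":[0,0,0]},{"xyz":[0,0.001,-0.133],"twist":[0,0,0]}]}}

```text
time: 6.03
tool_pos: [0.4716, 0.1505, 0.0849]
ee_rot: [-1.57, -0.003, -0.153]
wrist_force: [0.2, 0.1, -2.0]
width: 0.0559
```

{"api": "step_arm", "payload": {"commands": [{"xyz":[0,0,-0.001],"twist":[0,0,0]},{"xyz":[0,0,-0.002],"twist":[0,0,0]},{"xyz":[0,0,-0.002],"twist":[0,0,0]}]}}

```text
time: 6.28
tool_pos: [0.4709, 0.1505, 0.0821]
ee_rot: [-1.57, -0.001, -0.153]
wrist_force: [-1.0, 0.0, -2.5]
width: 0.0559
```

{"api": "step_arm", "payload": {"commands": [{"xyz":[0,0,-0.001],"twist":[0,0,0]},{"xyz":[0,0,-0.002],"twist":[0,0,0]},{"xyz":[0,0,-0.002],"twist":[0,0,0]}]}}

```text
time: 6.53
tool_pos: [0.4709, 0.1506, 0.0817]
ee_rot: [-1.57, -0.002, -0.153]
wrist_force: [-3.2, -1.2, 6.6]
width: 0.0561
```

The tub is on the floor: the vertical wrist force went from -2 to +6.6 N. I'll let go and rise.

{"api": "step_arm", "payload": {"commands": [{"xyz":[0,0,0],"twist":[0,0,0]},{"xyz":[0,0,0],"twist":[0,0,0]},{"xyz":[0,0,0],"twist":[0,0,0]},{"xyz":[0,0,0],"twist":[0,0,0]},{"xyz":[0,0,0],"twist":[0,0,0]},{"xyz":[0,0,0],"twist":[0,0,0]}], "fingers": 0}}

```text
time: 7.03
tool_pos: [0.4705, 0.1504, 0.0793]
ee_rot: [-1.571, 0.0, -0.153]
wrist_force: [-0.4, -0.7, -0.3]
width: 0.0919
```

{"api": "step_arm", "payload": {"commands": [{"xyz":[0,0,0.02],"twist":[0,0,0]},{"xyz":[0,0,0.05],"twist":[0,0,0]},{"xyz":[0,0,0.09],"twist":[0,0,0]},{"xyz":[0,0,0.13],"twist":[0,0,0]},{"xyz":[0.008,-0.04,0.13],"twist":[0,0,0]},{"xyz":[0.016,-0.08,0.13],"twist":[0,0,0]},{"xyz":[0.025,-0.12,0.13],"twist":[0,0,0]},{"xyz":[0.033,-0.16,0.13],"twist":[0,0,0]},{"xyz":[0.041,-0.2,0.13],"twist":[0,0,0]},{"xyz":[0.05,-0.24,0.13],"twist":[0,0,0]},{"xyz":[0.058,-0.28,0.13],"twist":[0,0,0]},{"xyz":[0.066,-0.32,0.13],"twist":[0,0,0]}]}}

```text
time: 8.03
tool_pos: [0.5366, -0.1716, 0.2094]
ee_rot: [-1.571, -0.0, -0.153]
wrist_force: [1.0, 1.0, 0.1]
width: 0.0941
```

{"api": "step_arm", "payload": {"commands": [{"xyz":[0.009,-0.04,0],"twist":[0,0,0]},{"xyz":[0.018,-0.08,0],"twist":[0,0,0]},{"xyz":[0.027,-0.12,0],"twist":[0,0,0]},{"xyz":[0.034,-0.155,0],"twist":[0,0,0]},{"xyz":[0.039,-0.18,0],"twist":[0,0,0]},{"xyz":[0.04,-0.188,0],"twist":[0,0,0]},{"xyz":[0.04,-0.188,0],"twist":[0,0,0]},{"xyz":[0.04,-0.188,0],"twist":[0,0,0]},{"xyz":[0.04,-0.188,0],"twist":[0,0,0]}]}}

```text
time: 8.78
tool_pos: [0.5767, -0.3558, 0.2099]
ee_rot: [-1.57, -0.0, -0.151]
wrist_force: [0.3, 0.5, 0.2]
width: 0.0942
```

```bash
python3 see.py b
```

```text
{'time': np.float64(8.7833), 'joint_positions': array([-6.3680e-01,  3.7810e-01,  1.0279e+00,  7.0000e-04,  1.7357e+00,
       -4.8550e-01]), 'tool_pos': array([ 0.5767, -0.3558,  0.2099]), 'ee_rot': array([-1.5701e+00, -2.0000e-04, -1.5120e-01]), 'wrist_force': array([0.3435, 0.504 , 0.1977]), 'width': np.float64(0.0942)}
```

View pics/scene_b.png

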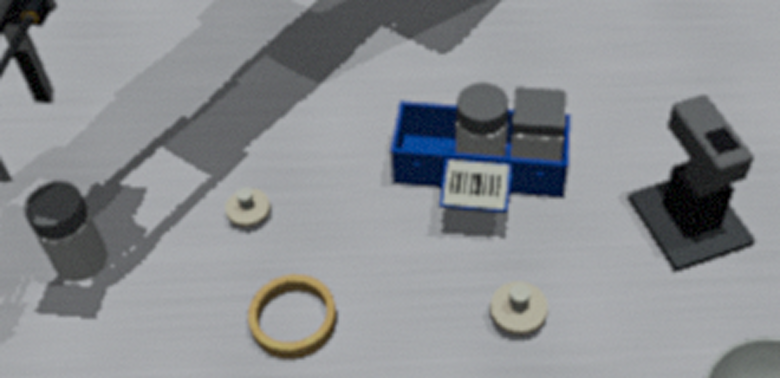

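View pics/top_b.png

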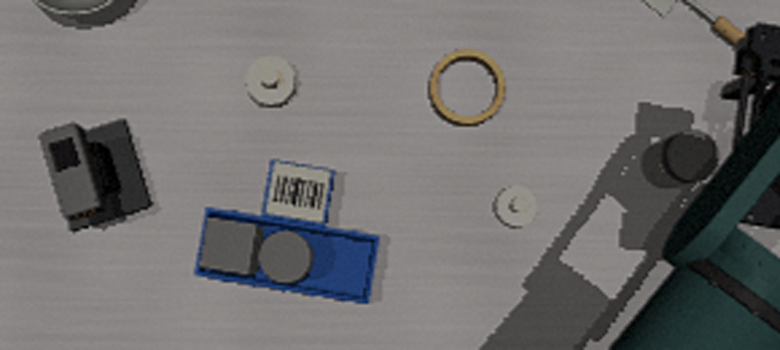

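The top view shows the tub seated at the crate's left end (crop (228,247)), square to the crate. The jar is untouched, so I'll descend on it.

{"api": "step_arm", "payload": {"commands": [{"xyz":[0,-0.002,-0.03],"twist":[0,0,0]},{"xyz":[0,-0.002,-0.07],"twist":[0,0,0]},{"xyz":[0,-0.002,-0.105],"twist":[0,0,0]},{"xyz":[0,-0.002,-0.125],"twist":[0,0,0]},{"xyz":[0,-0.002,-0.133],"twist":[0,0,0]},{"xyz":[0,-0.002,-0.133],"twist":[0,0,0]},{"xyz":[0,-0.002,-0.133],"twist":[0,0,0]}]}}

```text
time: 9.47
tool_pos: [0.5773, -0.3592, 0.078]
ee_rot: [-1.572, -0.002, -0.152]
wrist_force: [-0.7, -1.1, 0.9]
width: 0.0942
```

{"api": "step_arm", "payload": {"commands": [{"xyz":[0,0,0],"twist":[0,0,0]},{"xyz":[0,0,0],"twist":[0,0,0]},{"xyz":[0,0,0],"twist":[0,0,0]},{"xyz":[0,0,0],"twist":[0,0,0]},{"xyz":[0,0,0],"twist":[0,0,0]},{"xyz":[0,0,0],"twist":[0,0,0]},{"xyz":[0,0,0],"twist":[0,0,0]},{"xyz":[0,0,0],"twist":[0,0,0]}], "fingers": 255}}

```text
time: 10.13
tool_pos: [0.5767, -0.3597, 0.0769]
ee_rot: [-1.571, -0.001, -0.153]
wrist_force: [0.4, 0.7, 1.5]
width: 0.0576
```

{"api": "step_arm", "payload": {"commands": [{"xyz":[0,0,0.03],"twist":[0,0,0]},{"xyz":[0,0,0.07],"twist":[0,0,0]},{"xyz":[0,0,0.11],"twist":[0,0,0]},{"xyz":[0,0,0.14],"twist":[0,0,0]},{"xyz":[-0.01,0.03,0.14],"twist":[0,0,0]},{"xyz":[-0.022,0.068,0.14],"twist":[0,0,0]},{"xyz":[-0.034,0.106,0.14],"twist":[0,0,0]},{"xyz":[-0.046,0.144,0.14],"twist":[0,0,0]},{"xyz":[-0.058,0.182,0.14],"twist":[0,0,0]},{"xyz":[-0.07,0.22,0.14],"twist":[0,0,0]},{"xyz":[-0.082,0.258,0.14],"twist":[0,0,0]},{"xyz":[-0.094,0.296,0.14],"twist":[0,0,0]}]}}

```text
time: 11.13
tool_pos: [0.4812, -0.0618, 0.2157]
ee_rot: [-1.57, 0.001, -0.153]
wrist_force: [0.0, 1.4, -1.9]
width: 0.0572
```

{"api": "step_arm", "payload": {"commands": [{"xyz":[-0.012,0.036,0],"twist":[0,0,0]},{"xyz":[-0.024,0.07,0],"twist":[0,0,0]},{"xyz":[-0.03,0.085,0],"twist":[0,0,0]},{"xyz":[-0.031,0.089,0],"twist":[0,0,0]},{"xyz":[-0.031,0.089,0],"twist":[0,0,0]},{"xyz":[-0.031,0.089,0],"twist":[0,0,0]},{"xyz":[-0.031,0.089,0],"twist":[0,0,0]}]}}

```text
time: 11.72
tool_pos: [0.4519, 0.0243, 0.2161]
ee_rot: [-1.571, 0.0, -0.154]
wrist_force: [0.7, -0.5, -2.4]
width: 0.0577
```

```bash
python3 see.py c; python3 - <<'E'
from h import *
f=np.load('scene_c.npz');W=cloud('scene',f['d'])
a=np.radians(-8.8);ex=np.array([np.cos(a),np.sin(a)]);ey=np.array([-ex[1],ex[0]])
w=W[100:200,215:330].reshape(-1,3)
rel=w[:,:2]-np.array([0.4617,0.0853]);X=rel@ex;Y=rel@ey
m=(w[:,2]>.145)&(w[:,2]<.2)&(X<.05)&(X>0)&(Y<-.02);print(m.sum(),'jar front x',X[m].max(),'y',np.percentile(Y[m],[1,3,50,97,99]).round(4))
m=(w[:,2]>.104)&(w[:,2]<.114)&(abs(X)<.04);
print('tops y',np.percentile(Y[m],[1,99]),'pj+tub')
E
```

```text
{'time': np.float64(11.7167), 'joint_positions': array([-7.1100e-02, -1.3220e-01,  1.5805e+00, -6.0000e-04,  1.6937e+00,
        8.3100e-02]), 'tool_pos': array([0.4519, 0.0243, 0.2161]), 'ee_rot': array([-1.5715e+00,  4.0000e-04, -1.5430e-01]), 'wrist_force': array([ 0.7352, -0.5385, -2.3939]), 'width': np.float64(0.0577)}
359 jar front x 0.03229292390847022 y [-0.0899 -0.0883 -0.0591 -0.0348 -0.0346]
tops y [-0.02595132  0.0894943 ] pj+tub
```

View pics/scene_c.png

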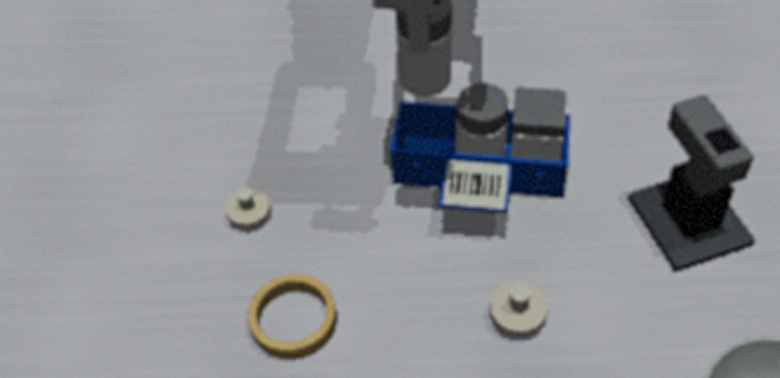

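The scene view shows the jar over the right place (crop (425,65)), centred at crate y = -62 mm. Lowering it.

{"api": "step_arm", "payload": {"commands": [{"xyz":[0,0,-0.02],"twist":[0,0,0]},{"xyz":[0,0,-0.045],"twist":[0,0,0]},{"xyz":[0,0,-0.07],"twist":[0,0,0]},{"xyz":[0,0,-0.095],"twist":[0,0,0]},{"xyz":[0,0,-0.115],"twist":[0,0,0]},{"xyz":[0,0,-0.125],"twist":[0,0,0]},{"xyz":[0,0,-0.13],"twist":[0,0,0]},{"xyz":[0,0,-0.133],"twist":[0,0,0]},{"xyz":[0,0,-0.133],"twist":[0,0,0]},{"xyz":[0,0,-0.134],"twist":[0,0,0]}]}}

```text
time: 12.65
tool_pos: [0.4528, 0.0252, 0.084]
ee_rot: [-1.571, -0.003, -0.153]
wrist_force: [-0.4, -0.8, -2.1]
width: 0.0572
```

{"api": "step_arm", "payload": {"commands": [{"xyz":[0,0,-0.001],"twist":[0,0,0]},{"xyz":[0,0,-0.001],"twist":[0,0,0]},{"xyz":[0,0,-0.001],"twist":[0,0,0]}]}}

```text
time: 12.9
tool_pos: [0.452, 0.0255, 0.0822]
ee_rot: [-1.571, -0.001, -0.153]
wrist_force: [-0.5, 0.2, -1.7]
width: 0.0576
```

{"api": "step_arm", "payload": {"commands": [{"xyz":[0,0,-0.001],"twist":[0,0,0]},{"xyz":[0,0,-0.002],"twist":[0,0,0]},{"xyz":[0,0,-0.002],"twist":[0,0,0]}]}}

```text
time: 13.15
tool_pos: [0.4521, 0.0254, 0.0818]
ee_rot: [-1.571, -0.002, -0.153]
wrist_force: [-3.1, 0.0, 8.4]
width: 0.0579
```

{"api": "step_arm", "payload": {"commands": [{"xyz":[0,0,0],"twist":[0,0,0]},{"xyz":[0,0,0],"twist":[0,0,0]},{"xyz":[0,0,0],"twist":[0,0,0]},{"xyz":[0,0,0],"twist":[0,0,0]},{"xyz":[0,0,0],"twist":[0,0,0]},{"xyz":[0,0,0],"twist":[0,0,0]},{"xyz":[0,0,0.02],"twist":[0,0,0]},{"xyz":[0,0,0.05],"twist":[0,0,0]},{"xyz":[0,0,0.09],"twist":[0,0,0]},{"xyz":[0,0,0.13],"twist":[0,0,0]},{"xyz":[0,0,0.135],"twist":[0,0,0]}], "fingers": 0}}

```text
time: 14.07
tool_pos: [0.455, 0.0253, 0.2226]
ee_rot: [-1.57, -0.014, -0.153]
wrist_force: [1.2, 0.6, 0.3]
width: 0.0942
```

{"api": "step_arm", "payload": {"commands": [{"xyz":[0.013,0.036,0],"twist":[0,0,-7]},{"xyz":[0.026,0.072,0],"twist":[0,0,-14]},{"xyz":[0.038,0.108,0],"twist":[0,0,-21]},{"xyz":[0.05,0.144,0],"twist":[0,0,-28]},{"xyz":[0.062,0.18,0],"twist":[0,0,-35]},{"xyz":[0.075,0.216,0],"twist":[0,0,-42]},{"xyz":[0.087,0.252,0],"twist":[0,0,-49]},{"xyz":[0.095,0.275,0],"twist":[0,0,-56]},{"xyz":[0.098,0.289,0],"twist":[0,0,-62.7]},{"xyz":[0.098,0.289,0],"twist":[0,0,-62.7]},{"xyz":[0.098,0.289,0],"twist":[0,0,-62.7]},{"xyz":[0.098,0.289,0],"twist":[0,0,-62.7]}]}}

```text
time: 15.07
tool_pos: [0.5494, 0.3135, 0.2141]
ee_rot: [-1.572, -0.001, -1.245]
wrist_force: [0.4, -0.0, 0.5]
width: 0.0938
```

```bash
python3 see.py d; python3 - <<'E'
from h import *
f=np.load('scene_d.npz');W=cloud('scene',f['d'])
a=np.radians(-8.8);ex=np.array([np.cos(a),np.sin(a)]);ey=np.array([-ex[1],ex[0]])
w=W[100:240,215:330].reshape(-1,3)
rel=w[:,:2]-np.array([0.4617,0.0853]);X=rel@ex;Y=rel@ey
for lo,hi in((-.1,-.032),(-.028,.028),(.034,.1)):
    m=(w[:,2]>.100)&(w[:,2]<.125)&(abs(X)<.04)&(Y>lo)&(Y<hi);print(m.sum(),'z',np.median(w[m,2]),'x',np.percentile(X[m],[1,99]),'y',np.percentile(Y[m],[1,99]))
w=W[150:260,320:400].reshape(-1,3)
m=(w[:,2]>.142)&(w[:,2]<.158);r=cv2.minAreaRect((w[m,:2]*1000).astype(np.float32));print('head',r,m.sum())
E
```

```text
{'time': np.float64(15.0667), 'joint_positions': array([ 4.2930e-01,  2.7350e-01,  1.1537e+00, -6.0000e-04,  1.7154e+00,
        1.6745e+00]), 'tool_pos': array([0.5494, 0.3135, 0.2141]), 'ee_rot': array([-1.5717e+00, -7.0000e-04, -1.2452e+00]), 'wrist_force': array([ 0.3723, -0.031 ,  0.4507]), 'width': np.float64(0.0938)}
328 z 0.1103335227831263 x [-0.02457136  0.02976748] y [-0.08709531 -0.03431525]
328 z 0.11027116521333837 x [-0.02722038  0.02698438] y [-0.02659321  0.0273364 ]
393 z 0.11032316628999238 x [-0.02720847  0.0292761 ] y [0.03602522 0.08988456]
head ((548.1812744140625, 311.72735595703125), (95.40619659423828, 43.466941833496094), 19.444393157958984) 562
```

View pics/scene_d.png

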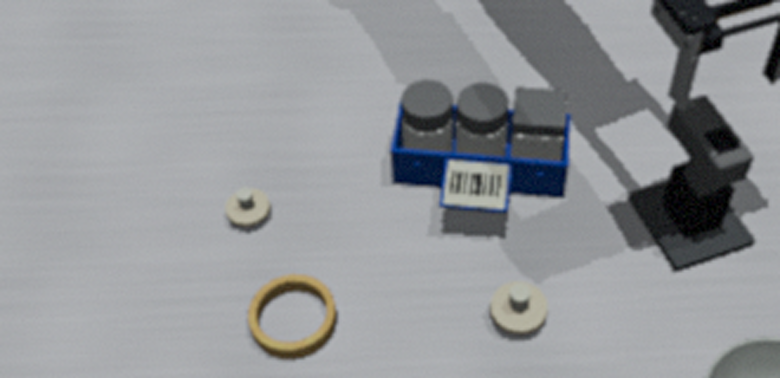

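View pics/top_d.png

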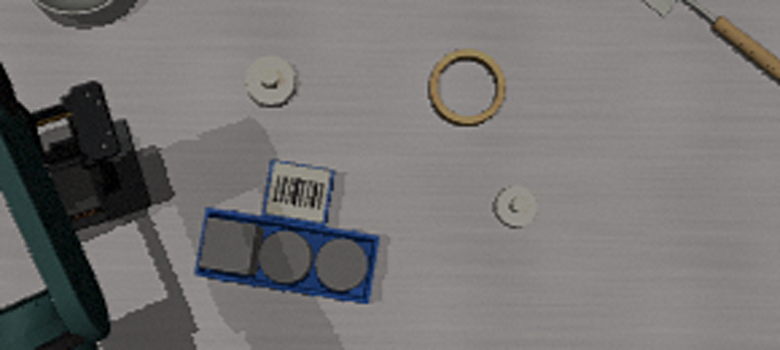

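Top view: tub, packed jar and jar are all in the crate, with tops at z = 0.110 in all three places, so both are on the floor. The gripper is over the scanner head and aligned; descending.

{"api": "step_arm", "payload": {"commands": [{"xyz":[0,0,-0.03],"twist":[0,0,0]},{"xyz":[0,0,-0.06],"twist":[0,0,0]},{"xyz":[0,0,-0.08],"twist":[0,0,0]},{"xyz":[0,0,-0.09],"twist":[0,0,0]},{"xyz":[0,0,-0.093],"twist":[0,0,0]},{"xyz":[0,0,-0.093],"twist":[0,0,0]},{"xyz":[0,0,-0.093],"twist":[0,0,0]}]}}

```text
time: 15.75
tool_pos: [0.5505, 0.3145, 0.1235]
ee_rot: [-1.568, 0.0, -1.247]
wrist_force: [-0.7, 0.6, 0.1]
width: 0.0941
```

{"api": "step_arm", "payload": {"commands": [{"xyz":[0,0,0],"twist":[0,0,0]},{"xyz":[0,0,0],"twist":[0,0,0]},{"xyz":[0,0,0],"twist":[0,0,0]},{"xyz":[0,0,0],"twist":[0,0,0]},{"xyz":[0,0,0],"twist":[0,0,0]},{"xyz":[0,0,0],"twist":[0,0,0]},{"xyz":[0,0,0],"twist":[0,0,0]},{"xyz":[0,0,0],"twist":[0,0,0]},{"xyz":[0,0,0],"twist":[0,0,0]},{"xyz":[0,0,0],"twist":[0,0,0]}], "fingers": 255}}

```text
time: 16.58
tool_pos: [0.5495, 0.3145, 0.1214]
ee_rot: [-1.571, -0.0, -1.247]
wrist_force: [0.1, 0.2, 0.0]
width: 0.0418
```

{"api": "step_arm", "payload": {"commands": [{"xyz":[0,0,0.01],"twist":[0,0,0]},{"xyz":[0,0,0.025],"twist":[0,0,0]},{"xyz":[0,0,0.045],"twist":[0,0,0]},{"xyz":[0,0,0.065],"twist":[0,0,0]},{"xyz":[0,0,0.09],"twist":[0,0,0]},{"xyz":[0,0,0.115],"twist":[0,0,0]},{"xyz":[0,0,0.13],"twist":[0,0,0]},{"xyz":[0,0,0.135],"twist":[0,0,0]},{"xyz":[0,0,0.135],"twist":[0,0,0]},{"xyz":[0,0,0.135],"twist":[0,0,0]}]}}

```text
time: 17.42
tool_pos: [0.5493, 0.3143, 0.2556]
ee_rot: [-1.572, -0.0, -1.247]
wrist_force: [-0.2, -0.6, -1.7]
width: 0.0421
```

{"api": "step_arm", "payload": {"commands": [{"xyz":[0.015,-0.024,0],"twist":[0,0,0]},{"xyz":[0.032,-0.05,0],"twist":[0,0,0]},{"xyz":[0.05,-0.077,0],"twist":[1.6,-4.7,0]},{"xyz":[0.067,-0.103,0],"twist":[3.2,-9.5,0]},{"xyz":[0.085,-0.13,0],"twist":[4.8,-14.2,0]},{"xyz":[0.1,-0.155,0],"twist":[6.3,-19,0]},{"xyz":[0.115,-0.176,0],"twist":[7.9,-23.7,0]},{"xyz":[0.1245,-0.191,0],"twist":[9.5,-28.4,0]},{"xyz":[0.1245,-0.191,0],"twist":[11.1,-33.2,0]},{"xyz":[0.1245,-0.191,0],"twist":[12.7,-37.9,0]},{"xyz":[0.1245,-0.191,0],"twist":[14.3,-42.7,0]},{"xyz":[0.1245,-0.191,0],"twist":[14.3,-42.7,0]}]}}

```text
time: 18.42
tool_pos: [0.6676, 0.1226, 0.2445]
ee_rot: [-0.801, 0.005, -1.248]
wrist_force: [-0.9, -0.1, -4.8]
width: 0.042
```

```bash
python3 see.py e
```

```text
{'time': np.float64(18.4167), 'joint_positions': array([-0.0245, -0.1291,  1.7132,  0.3266,  0.8465,  1.0989]), 'tool_pos': array([0.6676, 0.1226, 0.2445]), 'ee_rot': array([-0.8011,  0.005 , -1.2479]), 'wrist_force': array([-0.9049, -0.0514, -4.7853]), 'width': np.float64(0.042)}
```

View pics/scene_e.png

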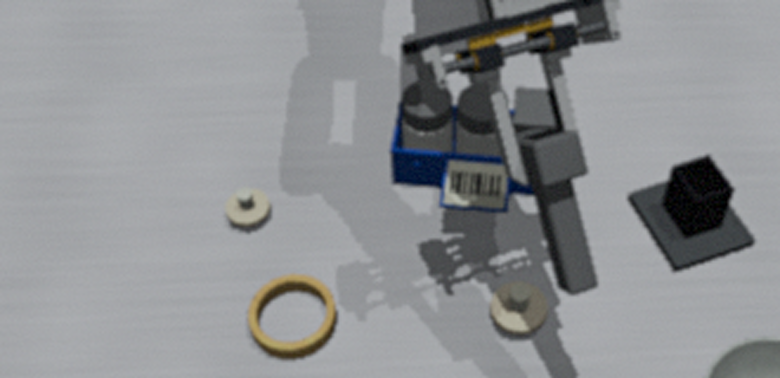

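View pics/top_e.png

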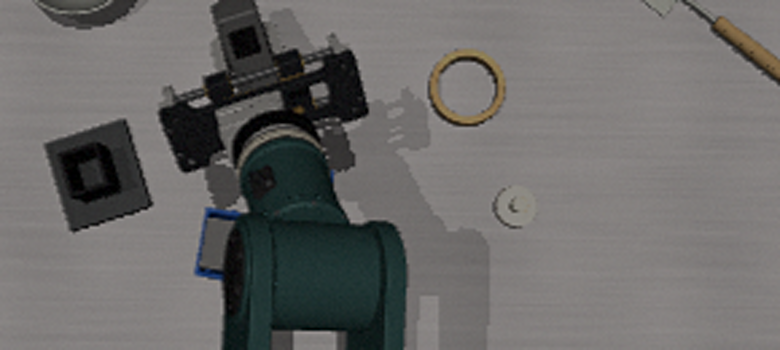

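The scanner is held and tilted, and clear of mushroom_b. I'll lower to the aiming position and let it settle.

{"api": "step_arm", "payload": {"commands": [{"xyz":[0,0,-0.01],"twist":[0,0,0]},{"xyz":[0,0,-0.025],"twist":[0,0,0]},{"xyz":[0,0,-0.04],"twist":[0,0,0]},{"xyz":[0,0,-0.05],"twist":[0,0,0]},{"xyz":[0,0,-0.058],"twist":[0,0,0]},{"xyz":[0,0,-0.062],"twist":[0,0,0]},{"xyz":[0,0,-0.062],"twist":[0,0,0]},{"xyz":[0,0,-0.062],"twist":[0,0,0]},{"xyz":[0,0,-0.062],"twist":[0,0,0]},{"xyz":[0,0,-0.062],"twist":[0,0,0]}]}}

```text
time: 19.35
tool_pos: [0.6747, 0.1234, 0.1961]
ee_rot: [-0.783, -0.001, -1.247]
wrist_force: [-0.3, 0.6, -2.4]
width: 0.042
```

```bash
python3 see.py f; cat > aim.py <<'E'
from h import *
from scipy.spatial.transform import Rotation as Ro
tag=np.array([.5334,.0765,.056])
P=[];RR=[]
o=robot.get_obs()
R=Ro.from_euler('xyz',o['ee_rot']).as_matrix();p=o['tool_pos']
# scanner axes nominal: z_s=-tool y ; jaw x = +-y_s
zs=-R[:,1];ys=R[:,0];xs=np.cross(ys,zs)
w=p+.050*xs+.0096*zs
d=tag-w;dist=np.linalg.norm(d)
print('xs',xs.round(3),'below level',np.degrees(-np.arcsin(xs[2])).round(2),'win',w.round(4),'dist',dist.round(4),'angle err',np.degrees(np.arccos(d@xs/dist)).round(2))
t=(tag[2]-w[2])/xs[2];print('hits plane at',(w+t*xs).round(4),'miss',(w+t*xs-tag).round(4), 'handle end',(p-.0051*xs-.1094*zs).round(3))
E
python3 aim.py
```

```text
{'time': np.float64(19.35), 'joint_positions': array([-0.0228, -0.0899,  1.7854,  0.3707,  0.7232,  1.0373]), 'tool_pos': array([0.6747, 0.1234, 0.1961]), 'ee_rot': array([-7.8280e-01, -1.2000e-03, -1.2474e+00]), 'wrist_force': array([-0.2962,  0.5685, -2.374 ]), 'width': np.float64(0.042)}
xs [-0.669 -0.225 -0.709] below level 45.12 win [0.6345 0.11   0.167 ] dist 0.1538 angle err 1.08
hits plane at [0.5297 0.0748 0.056 ] miss [-0.0037 -0.0017 -0.    ] handle end [0.751 0.149 0.122]
```

View pics/scene_f.png

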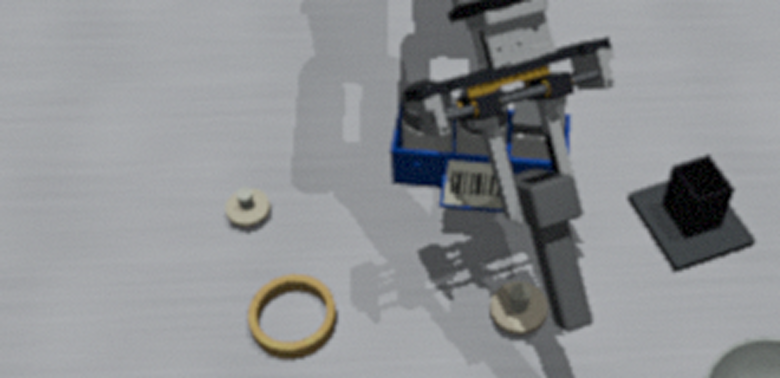

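Nominal aim misses by only 4 mm, so I'll lower 4 mm. Then I'll check from the images that the scanner hasn't turned in the grip.

{"api": "step_arm", "payload": {"commands": [{"xyz":[0,0,-0.002],"twist":[0,0,0]},{"xyz":[0,0,-0.004],"twist":[0,0,0]},{"xyz":[0,0,-0.004],"twist":[0,0,0]},{"xyz":[0,0,-0.004],"twist":[0,0,0]},{"xyz":[0,0,-0.004],"twist":[0,0,0]},{"xyz":[0,0,-0.004],"twist":[0,0,0]},{"xyz":[0,0,-0.004],"twist":[0,0,0]},{"xyz":[0,0,-0.004],"twist":[0,0,0]}]}}

```text
time: 20.12
tool_pos: [0.6741, 0.1234, 0.1906]
ee_rot: [-0.785, -0.0, -1.247]
wrist_force: [-0.4, 0.3, -2.8]
width: 0.0418
```

```bash
python3 see.py g; python3 aim.py; python3 - <<'E'
from h import *
from scipy.spatial.transform import Rotation as Ro
f=np.load('scene_g.npz');W=cloud('scene',f['d'])
o=robot.get_obs();R=Ro.from_euler('xyz',o['ee_rot']).as_matrix();p=o['tool_pos']
zs=-R[:,1];ys=R[:,0];xs=np.cross(ys,zs)
org=p-.0051*xs-.1094*zs
w=W.reshape(-1,3);w=w[~np.isnan(w[:,0])];L=(w-org)@np.stack([xs,ys,zs],1)
# visible faces: back of head (x=-40), back of handle (x=-17), top of head (z=138)
def plane(m,nm):
    q=L[m];c=q.mean(0);n=np.linalg.svd(q-c)[2][2];print(nm,m.sum(),'c',c.round(4),'n',n.round(3))
plane((abs(L[:,1])<.015)&(L[:,2]>.01)&(L[:,2]<.09)&(abs(L[:,0]+.017)<.008),'handle back (-17)')
plane((abs(L[:,1])<.017)&(L[:,2]>.106)&(L[:,2]<.132)&(abs(L[:,0]+.040)<.008),'head back (-40)')
m=(abs(L[:,1])<.03)&(L[:,2]>-.02)&(L[:,2]<.15)&(L[:,0]<-.01)&(L[:,0]>-.06)
print('y',np.percentile(L[m&(L[:,2]<.09),1],[2,98]),'zmin',np.percentile(L[m,2],[1,99]))
# tag in both
for n in('scene','top'):
    I=np.load(f'{n}0.npz')['p'];Wc=cloud(n,np.load(f'{n}0.npz')['d'])
    mm=(Wc[...,2]>.053)&(Wc[...,2]<.06)&(I.min(-1)>(120 if n=='scene' else 80))&(Wc[...,0]>.49)&(Wc[...,0]<.58)&(abs(Wc[...,1]-.08)<.05)
    q=cv2.convexHull(np.argwhere(mm)[:,::-1].astype(np.int32)) ;mo=cv2.moments(q);u,v=mo['m10']/mo['m00'],mo['m01']/mo['m00'];print(n,'tag',mm.sum(),u,v,ray(n,u,v,.056))
E
```

```text
{'time': np.float64(20.1167), 'joint_positions': array([-0.0228, -0.0862,  1.7923,  0.3744,  0.7152,  1.0325]), 'tool_pos': array([0.6741, 0.1234, 0.1906]), 'ee_rot': array([-7.8470e-01, -5.0000e-04, -1.2473e+00]), 'wrist_force': array([-0.4023,  0.2606, -2.8474]), 'width': np.float64(0.0418)}
xs [-0.67  -0.225 -0.708] below level 45.04 win [0.6342 0.11   0.162 ] dist 0.15 angle err 0.14
hits plane at [0.5338 0.0763 0.056 ] miss [ 0.0004 -0.0002 -0.    ] handle end [0.751 0.149 0.117]
handle back (-17) 483 c [-0.0167  0.0023  0.0502] n [ 1.    -0.029 -0.002]
head back (-40) 203 c [-4.020e-02  1.000e-04  1.189e-01] n [-1.    0.01  0.01]
y [-0.01173013  0.01513694] zmin [0.00447065 0.14001808]
scene tag 332 270.9877505567929 207.5801781737194 [0.53372645 0.07535916 0.056     ]
top tag 265 240.31091739310915 200.90078870900786 [0.5337518 0.0785292 0.056    ]
```

View pics/scene_g.png

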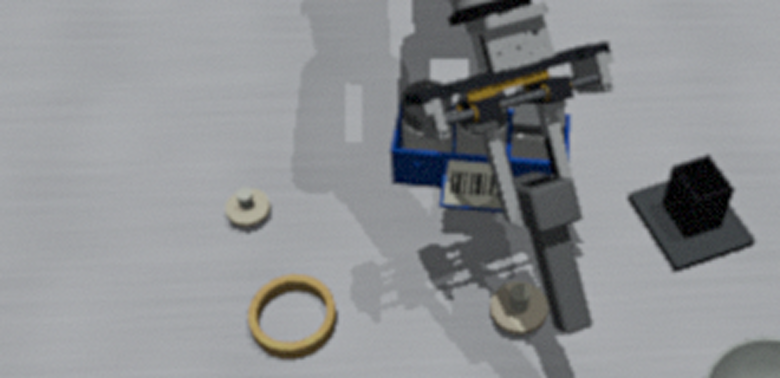

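View pics/top_g.png

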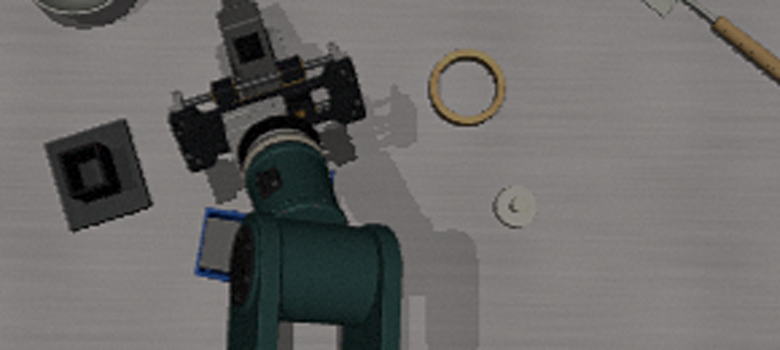

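```bash
python3 - <<'E'
from h import *
W=cloud('top',np.load('top_g.npz')['d'])
for u,v in((262,195),(240,185),(245,215),(245,240)):
    # full-image pixels on the arm above the crate
    print((u,v),W[v,u].round(3))
for x0 in np.arange(.36,.62,.04):
    m=(W[...,0]>x0)&(W[...,0]<x0+.04)&(abs(W[...,1]-.05)<.12)&(W[...,2]>.13);print(x0.round(2),m.sum(),W[m][:,2].min().round(3) if m.any() else '',np.percentile(W[m][:,2],[50,99]).round(3) if m.any() else '')
W=cloud('scene',np.load('scene_g.npz')['d'])
m=(W[...,0]>.4)&(W[...,0]<.56)&(abs(W[...,1]-.06)<.13)&(W[...,2]>.118);print('scene lowest arm over crate',np.sort(W[m][:,2])[:10].round(3))
a=np.load('scene0.npz');W0=cloud('scene',a['d'])
for n,b,z in(('ma',(155,200,195,235),.03),('mb',(270,245,310,275),.03),('tape',(165,240,220,290),.015)):
    for X in(W0,W):
        w=X[b[1]:b[3],b[0]:b[2]].reshape(-1,3);q=w[(w[:,2]>z)&(w[:,2]<.06)];print(n,np.median(q,0).round(4))
E
```

```text
(262, 195) [ 0.558  0.011 -0.002]
(240, 185) [0.547 0.066 0.373]
(245, 215) [0.476 0.051 0.461]
(245, 240) [0.426 0.05  0.47 ]
0.36 811 0.389 [0.461 0.503]
0.4 1197 0.394 [0.463 0.498]
0.44 1208 0.425 [0.466 0.493]
0.48 591 0.353 [0.417 0.474]
0.52 621 0.26 [0.368 0.406]
0.56 726 0.254 [0.302 0.357]
0.6 713 0.18 [0.289 0.308]
scene lowest arm over crate [0.248 0.249 0.251 0.251 0.253 0.255 0.256 0.257 0.259 0.265]
ma [ 0.5273 -0.18    0.0412]
ma [ 0.5274 -0.1804  0.0405]
mb [0.6735 0.1108 0.0488]
mb [0.6737 0.1106 0.0484]
tape [ 0.6703 -0.1211  0.0237]
tape [ 0.6694 -0.1213  0.0237]
```

The arm is well clear of the crate contents, the other items haven't moved, and the scanner is steady. Handing in.

```bash
python3 - <<'E'
from bench import robot
print(abs(robot.get_obs()['qvel']).max());print(robot.close_job())
E
```

```text
0.001852653579332006
the job is handed in; nothing more can be done
None
```

The job is handed in at about 20 s of the 70 s allowed. The tub is in the crate's left place and the jar in the right. The scanner is out of its holder and held aimed at the tag.

- **Packing:** both pieces are released and upright. All three lids measured at z ≈ 0.110 m, which matches 105 mm pieces standing on the 5 mm floor.
- **Scanner:** it points about 45° below level, with its window about 15 cm from the tag. The line of aim lands within about 1 mm of the tag centre by tool pose. The images showed the scanner had not turned or slipped in the grip.
- **Clearance:** the handle end is about 0.11 m above the bench. The lowest arm part seen over the crate is at about 0.25 m.
- **Stillness and other items:** joint speeds were below 0.002 rad/s at hand-in. Both mushrooms and the tape roll were unmoved, to within about 1 mm.
- **Disagreement:** the two cameras differ by about 4 mm in y, and I used their mean. The aim is therefore only good to about 2 mm. No check failed, but the aim itself was confirmed from tool pose and images, not by a scan.

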